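# Gauge a sleeve on the cam-lift pin and hold the lift

### The job

Three metal sleeves stand on the grey pad, but only one has a bore wide enough for the upright gauge pin of the cam gauge: slide that one down over the pin until it rests on the lift table, and let go of it. Then swing the cam lever up to its highest lift point, which is where the lever stands straight up, and finish while still holding it there, since it springs back when let go. At the end the other two sleeves stand upright on the pad, and everything else on the bench is left where it is.

Things in the scene. Friction and masses are not known exactly. Their poses are not given: they have to be found in the camera images.
- gauge: the cam gauge, fixed: base plate 150 (x) x 190 (y, -107 to +83) x 12 mm, block 80 x 80 mm up to 82 high; origin on the bench below the pin. x: the way the lever swings up (at rest it lies towards -x); y: along the cam axis, lever on the +y side; z up. A sight post (diameter 12, top 162 mm up, level with a seated sleeve's top at full lift) stands at y = -90. Yaw at most 0.3 rad
- pin_tip (a point): top of the fixed steel gauge pin, 150 mm above the bench; pin diameter 20 mm, its top 8 mm taper to diameter 12, vertical
- seat (a point): centre of the top face of the lift table, a steel disc of diameter 64 mm round the pin; 100 mm above the bench with the lever down, 50 mm below the pin tip; it rises with the cam lift
- lift_table (a joint): height of the lift table above its rest, m: 0 with the lever down, 0.0166 at the highest lift point (lever upright); falls again beyond it
- cam_lever (a joint): angle of the cam lever, rad: 0 at rest (leaning 1.4 rad from upright, towards the gauge's -x), grows as it swings up; 1.4 is straight up = highest lift; stop at 2.0. A spring returns it to 0: 2 to 3 N at the handle at first, 4 to 5 N when upright
- cam_axis (a point): point on the horizontal axis about which the lever turns (axis along the gauge's y), 55 mm above the bench and 53 mm to the gauge's +y of the pin
- lever_grip (a point): point to hold on the handle: a round grey bar, diameter 16 mm, parallel to the gauge's y, free for 30 mm to +y and 32 mm to -y of this point (there is the flat lever arm). 110 mm from the lever's axis, 55 mm to +y of point cam_axis; 74 mm above the bench at rest, 165 upright. The bar can turn in a pinch from above with fingers closing along the gauge's x
- pad: thin grey pad 150 (x) x 340 (y) x 2 mm fixed on the bench, on which the sleeves stand; origin at the centre of its underside
- sleeve_a_mid (a point): aluminium sleeve (plain tube) standing upright, outside diameter 40, height 45, through bore diameter 23 mm: the one that fits the pin. Point at its centre, half-way up; z along its axis. The three sleeves look alike but for the bore and stand in any order, about 110 mm apart in a row along the pad
- sleeve_b_mid (a point): aluminium sleeve (plain tube) standing upright, outside diameter 40, height 45, through bore diameter 16 mm: too narrow for the pin. Point at its centre, half-way up; z along its axis. The three sleeves look alike but for the bore and stand in any order, about 110 mm apart in a row along the pad
- sleeve_c_mid (a point): aluminium sleeve (plain tube) standing upright, outside diameter 40, height 45, through bore diameter 11 mm: too narrow for the pin. Point at its centre, half-way up; z along its axis. The three sleeves look alike but for the bore and stand in any order, about 110 mm apart in a row along the pad
- bottle_a: bystander: brown bottle, diameter 72, height 160 mm, origin under its base
- bottle_b: bystander: brown bottle, diameter 60, height 130 mm, origin under its base
- beaker: bystander: glass beaker, diameter 60, height 75 mm, origin under its base
- rack: bystander: yellow tube rack 70 x 150 x 50 mm, origin under its base
- dishes: bystander: two stacked culture dishes, diameter 90, height 29 mm, origin under its base
- mug: bystander: white mug, diameter 76, height 90 mm, origin under its base
- spatula: bystander: steel spatula lying flat, 190 mm long, along its x
There are look-alikes about, which are no part of the job. What is shaped like the part that bears sleeve_b_mid but green is not meant. What is shaped like the part that bears sleeve_a_mid but green is not meant.

How it is judged:
By the outcome, as a careful person would: the job done as asked, in the order asked, and still so for the second after the job is handed in, while the arm keeps its last pose, push and grip.
It also fails if it takes over 58 s, if anything falls off the work surface, if the arm or the gripper's body presses on something with over 40 N, if the wrist force passes 120 N, or if a joint passes its speed limit or range.

### The arm

A 7-joint arm with a two-finger parallel gripper is mounted at the origin on the work surface. World frame = base frame: x ahead of the robot, y to its left, z up, the work surface at z = 0. Lengths are in m, angles in rad, forces in N, time in s.
With the tool pointing down it reaches from about 0.4 to 0.875 m from the base axis. Payload 19.3 kg.
Tool frame: the origin (TCP) lies at the very end of the fingers, on their centre line; the grasp point (between the pads) lies bot.grasp_offset behind it (bot.grasp_offset is the distance from the TCP to the grasp point, in m); z points along the fingers, y is the direction in which the jaws open and shut (so a half turn about z gives the same grasp; the last joint's range is limited). The gripper opens to 85 mm and grips with 20 to 120 N. Pads are 22 mm wide; open, the fingers measure 114 mm over their backs; the gripper's body (76 mm by 85 mm) begins 54 mm behind the grasp point. The pads swing forward as they close: fully open they stand 13 mm farther back than shut.
Start: joints at [-1.238, 0.521, -0.036, 1.599, 0.021, 1.021, -0.113], TCP at [0.245, 0.575, 0.201] pointing down, gripper open.
Joint ranges: [-2.91, 2.91], [-0.3, 2.13], [-1.5, 1.42], [0.17, 2.43], [-1.26, 4.41], [0.16, 1.93], [-2.52, 2.52]. Speed limits (rad/s): [1.89, 1.89, 2.39, 2.39, 3.01, 3.01, 3.01].

### API

Orientations are given as [roll, pitch, yaw] about the fixed x, y, z axes, in that order (R = Rz(yaw) Ry(pitch) Rx(roll)).
In Python, from workcell import bot gives the robot as it stands. The module is installed in compiled form; this text tells all that it offers.
- The arm moves only by the shell command python3 -m handwheel 'ROWS' [OPENING] [FORCE]. ROWS is JSON, a list of rows, each a list of 6 numbers: the shift along the tool's x, y, z as a fraction of full scale, then the turn, a rotation vector about the tool's x, y, z as a fraction of full scale. In form: [[x, y, z, rx, ry, rz], ...]. A call has 1 to 8 rows; each row shifts and turns the commanded pose from where the row before left it, along the tool's axes as they then stand; what a row does not reach is not made up. Full scale, the value 1, is 0.025 m for a shift and 360 degrees for a turn. A row lasts 1/8 s, in which the tool goes at most 62.5 mm and 10.7 degrees, less where a joint would pass 70% of its speed; a pose out of reach is approached as far as the arm can. A call with a number of a shift or a turn outside -1 to 1 is refused whole. A call with a gripper value outside its range is refused whole. OPENING is the closure, from -1 (fully open) to 1 (shut), set as the call begins (- or left out, the last holds). The fingers move at their own pace and stop on an object; FORCE is the grip in N (left out, the last holds). Time passes only in rows, so rows that do not move let the fingers close. It gives the time, the measured TCP pose, the force and the opening at its end, in the units of the state.
- bot.observe(): the state, without advancing time (a new reading comes with each control period).
- bot.grab_frame(name): name is "side" or "top"; returns a dict with "pixels" (480x640x3 uint8, blue, green, red), "vertical_fov" (degrees; the focal length in pixels is half the picture's height over the tangent of half this angle, whatever the lens; pixels are square), "cx", "cy" (the principal point, pixels), "R" (3x3) and "t" (3): a world point X has camera coordinates R X + t. Camera axes: x right, y down, z forward; pixel columns grow to the right and rows downward; lengths in m; the calibration is good to about 2 mm. A picture is of the moment at which its call begins. There is no depth.
- bot.job_done(): hands the job in, once; it reports no verdict.
Trained networks look in a picture, given as the dict that the camera call returned (one of the last four; its "shot" number tells which), for a name from the list of things; names that differ only in an ending like _2 or _b are one class to them, and where a whole thing is asked for, a point or a joint stands for the part that bears it (a point fixed in the world has none). Each returns a list of dicts, best first, with "score" (0 to 1); they miss things now and then, are a little off and sometimes report something else, mostly with a low value. They report only what shows in the picture. A call takes as long as a camera call. They do not tell look-alikes from the thing itself.
- bot.trace(picture, thing): "region" (480x640 bool, what is visible of it) and "point" ([column, row] in pixels, amid what is visible of it).
The state is a dict: "clock": time; "qpos": joint angles; "qd": joint speeds; "joint_efforts": joint torques, N m; "position": TCP position; "tool_rot": TCP orientation; "force": force on the tool from outside, world axes, zero at the start; "moment": the same for the moment, N m; "grip_width": finger opening in m.
Only numpy, scipy, OpenCV 4.12 (cv2) and the standard library are available. Lean on these libraries where they do the work, as an engineer would, in place of code of your own. Each camera call takes 0.05 s, during which the arm holds its last target.

## Working session

There is one attempt and no reset: what is moved stays moved. The work goes in short steps, Python scripts to look and compute and a shell command to move; the robot and the scene stay as the last step left them, time stands still between calls to the robot, and variables do not carry over. Pictures are saved under pics/ and viewed, and the job is handed in when it is done.

```bash
mkdir -p pics
python3 - <<'E'
from workcell import bot
import cv2
print(bot.observe(), bot.grasp_offset)
for n in("side","top"):
    p=bot.grab_frame(n); cv2.imwrite(f"pics/{n}0.png",p["pixels"]); print(n,p["vertical_fov"],p["cx"],p["cy"],p["R"],p["t"])
    for th in("sleeve_a_mid","gauge","lever_grip","pin_tip","seat","pad"):
        for d in bot.trace(p,th): print(th,round(d["score"],2),d["point"],d["region"].sum())
E
```

```text
{'clock': 0.0, 'qpos': array([-1.23816881,  0.52202796, -0.03631171,  1.59996032,  0.02118573,
        1.02112801, -0.11279409]), 'qd': array([-1.53763898e-03,  6.56512600e-05,  7.66022766e-04,  1.65341546e-03,
        5.49709697e-04, -5.90103748e-04, -2.02779872e-04]), 'joint_efforts': array([-1.21416757e-03, -9.27098036e+01,  1.97856970e+00, -3.69934273e+01,
        1.77064352e-02,  7.92342005e-03, -1.08754730e-04]), 'position': array([0.24491238, 0.57462463, 0.20043432]), 'tool_rot': array([-3.14045610e+00,  7.70139495e-05,  2.73873918e+00]), 'force': array([0.22806452, 0.06978854, 0.45494385]), 'moment': array([ 0.06297045, -0.02859811, -0.05354543]), 'grip_width': 0.08550659820720227} 0.0187
side 49.46135545942589 321.7500492614532 236.89132520244993 [[ 0.66867784 -0.7435509  -0.00141613]
 [-0.58569691 -0.525544   -0.61705966]
 [ 0.45807103  0.41344355 -0.7869151 ]] [-0.40194747  0.37775941  1.02197451]
sleeve_a_mid 0.78 [190.7, 165.3] 307
sleeve_a_mid 0.66 [209.5, 199.7] 302
gauge 0.81 [392.8, 297.5] 5443
gauge 0.35 [258.8, 308.4] 1278
lever_grip 0.57 [347.3, 294.0] 521
pin_tip 0.68 [390.2, 295.7] 5586
seat 0.7 [379.5, 275.4] 745
pad 0.68 [229.9, 234.7] 5249
top 45.991870675328485 323.1874400499725 240.40882317833655 [[-0.01023051 -0.999903    0.00945104]
 [-0.98349479  0.00835425 -0.18074347]
 [ 0.18064698 -0.01114414 -0.98348486]] [-0.01760791  0.57155018  1.23940263]
sleeve_a_mid 0.67 [118.3, 250.8] 363
sleeve_a_mid 0.52 [177.7, 274.6] 310
sleeve_a_mid 0.37 [463.4, 306.5] 1432
gauge 0.7 [406.2, 235.5] 5481
gauge 0.46 [463.1, 308.3] 1394
lever_grip 0.94 [383.5, 267.5] 517
lever_grip 0.4 [406.5, 235.6] 5357
lever_grip 0.34 [171.7, 272.1] 253
pin_tip 0.38 [270.4, 279.1] 258
seat 0.74 [401.1, 231.0] 896
pad 0.97 [230.2, 278.3] 8595
pad 0.62 [271.6, 274.7] 234
```

View pics/side0.png

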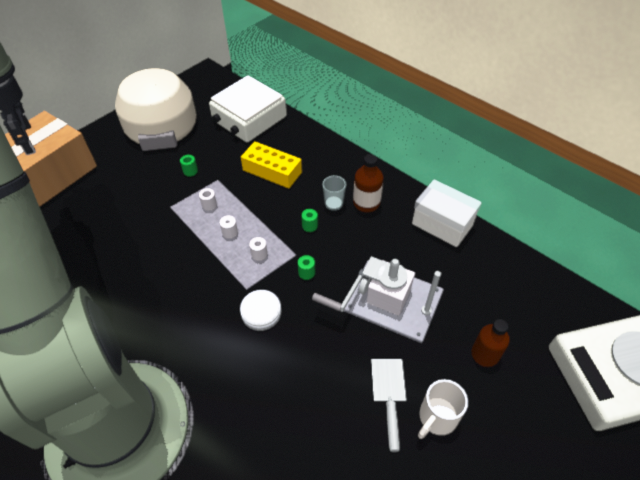

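View pics/top0.png

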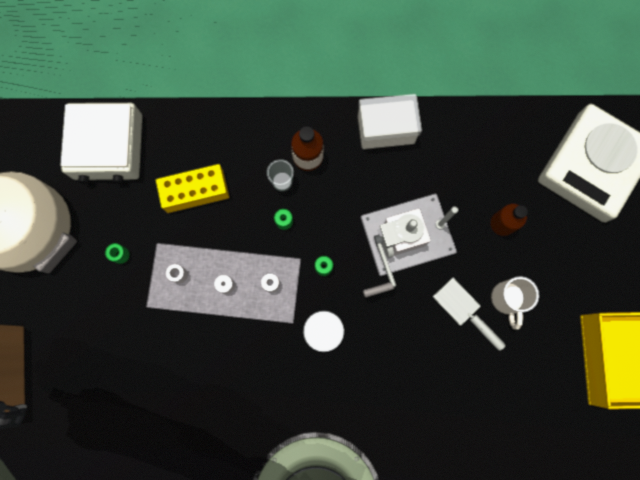

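Run:
```python
import cv2
a=cv2.imread("pics/side0.png");b=cv2.imread("pics/top0.png")
cv2.imwrite("pics/s1.png",cv2.resize(a[150:350,160:460],None,fx=2.66,fy=2.66,interpolation=cv2.INTER_CUBIC))
cv2.imwrite("pics/t1.png",cv2.resize(b[210:330,90:290],None,fx=4,fy=4,interpolation=cv2.INTER_CUBIC))
cv2.imwrite("pics/t2.png",cv2.resize(b[170:320,340:490],None,fx=4,fy=4,interpolation=cv2.INTER_CUBIC))
```

```text
(no output)
```

View pics/s1.png

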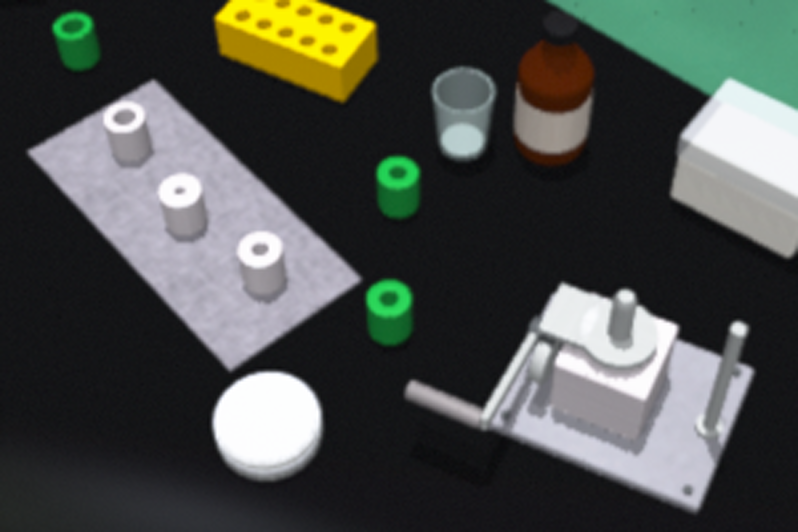

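View pics/t1.png

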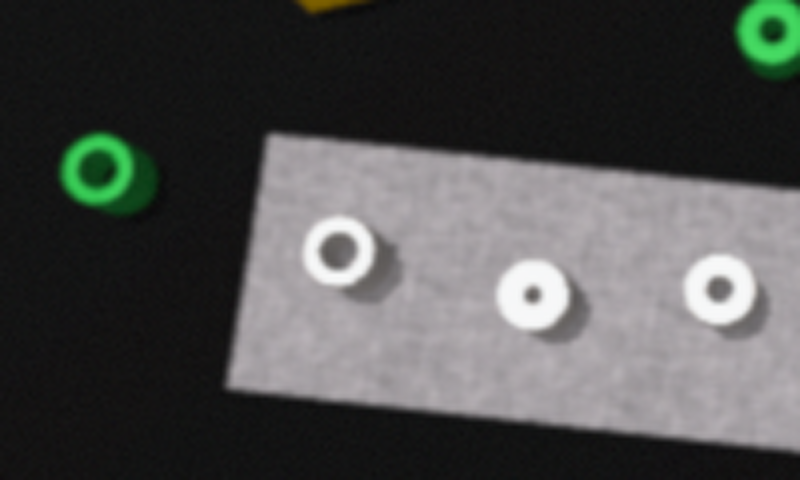

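View pics/t2.png

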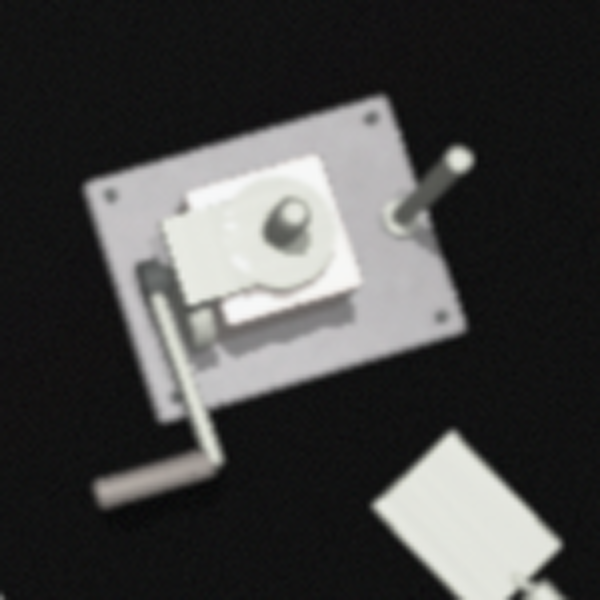

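The top view shows the widest white bore on the leftmost pad sleeve at about (175,273), and the same one at about (208,193) in the side view. The pin tip is at (413,223) in the top view. Next I'll turn these into positions.

```bash
cat > h.py <<'E'
import numpy as np,cv2
from scipy.optimize import least_squares
from scipy.spatial.transform import Rotation as Ro
def foc(p): return p["pixels"].shape[0]/2/np.tan(np.radians(p["vertical_fov"])/2)
def proj(p,X):
    c=np.atleast_2d(X)@np.array(p["R"]).T+p["t"]; return c[:,:2]/c[:,2:]*foc(p)+[p["cx"],p["cy"]]
def back(p,uv,z):
    R=np.array(p["R"]);o=-R.T@p["t"];d=R.T@np.array([(uv[0]-p["cx"])/foc(p),(uv[1]-p["cy"])/foc(p),1]);return o+d*(z-o[2])/d[2]
def tri(ps,uvs):
    return least_squares(lambda X:np.concatenate([proj(p,X)[0]-u for p,u in zip(ps,uvs)]),[.6,0,.1])
E
python3 - <<'E'
from h import *
from workcell import bot
s=bot.grab_frame("side");t=bot.grab_frame("top")
print("sleeve top", back(t,(175,273),.047),back(s,(207.7,192.5),.047))
r=tri([t,s],[(175,273),(207.7,192.5)]);print(r.x,r.fun)
print("pin",back(t,(413.2,223),.15),back(s,(395,261.3),.15)); r=tri([t,s],[(413.2,223),(395,261.3)]);print(r.x,r.fun)
# white annuli via threshold in top
g=t["pixels"].min(2)
m=(g>225).astype(np.uint8)
n,l,st,c=cv2.connectedComponentsWithStats(m)
for i in range(1,n):
    x,y,w,h,a=st[i]
    if 8<w<30 and 8<h<30 and y>180: print(c[i],st[i],back(t,c[i],.047))
# base plate corners t2 crop: outer corners
co=np.array([(85,186),(386,95),(467,328),(160,423)])/4+[340,170]
P=np.array([back(t,u,.012) for u in co]);print(P)
for i in range(4): d=P[(i+1)%4]-P[i];print(np.linalg.norm(d),np.degrees(np.arctan2(d[1],d[0])))
# handle ends
for u in [(100,495),(212,457)]: print(back(t,np.array(u)/4+[340,170],.074))
sp=np.array((459,158))/4+[340,170];print("sight",back(t,sp,.162))
E
```

```text
sleeve top [0.5001569  0.31317075 0.047     ] [0.50946477 0.31441134 0.047     ]
[0.50188521 0.30955276 0.05517637] [ 0.73891015 -1.22882371 -1.5888692   0.36351113]
pin [ 0.58934645 -0.21335771  0.15      ] [ 0.5919913  -0.21393204  0.15      ]
[ 0.58999497 -0.2138651   0.15146161] [ 0.34125546 -0.44636817 -0.52864206  0.15737172]
[398.640625 230.59375 ] [395 222   9  17  64] [ 0.59381871 -0.19706165  0.047     ]
[174.016 272.36 ] [166 265  17  16 125] [0.50163529 0.31544688 0.047     ]
[269.37724551 281.77245509] [262 274  16  17 167] [0.47827018 0.09960215 0.047     ]
[222.56613757 283.37566138] [215 276  16  16 189] [0.47560974 0.20517103 0.047     ]
[[ 0.6357275  -0.11444957  0.012     ]
 [ 0.69014145 -0.29620026  0.012     ]
 [ 0.54834439 -0.33735253  0.012     ]
 [ 0.49383671 -0.15502401  0.012     ]]
0.1897213494477623 -73.33293681683233
0.1476479491307657 -163.81624017700946
0.1903018091671149 106.64419914881626
0.14757805144349195 15.95816646197704
[ 0.4468266  -0.11380937  0.074     ]
[ 0.46727606 -0.17638837  0.074     ]
sight [ 0.6152048  -0.30030406  0.162     ]
```

```bash
python3 -m handwheel '[[0,0,0,0,0,0.028],[0,0,0,0,0,0.028],[0,0,0,0,0,0.028],[0,0,0,0,0,0.028],[0,0,0,0,0,0.028]]' -1 40
python3 -m handwheel '[[-0.92,0.49,0,0,0,0],[-0.92,0.49,0,0,0,0],[-0.92,0.49,0,0,0,0],[-0.92,0.49,0,0,0,0],[-0.92,0.49,0,0,0,0],[-0.92,0.49,0,0,0,0],[-0.92,0.49,0,0,0,0],[-0.92,0.49,0,0,0,0]]'
```

```text
clock: 1.42
position: [0.245, 0.575, 0.201]
tool_rot: [-3.142, -0.0, 1.853]
force: [-0.0, 0.3, 0.0]
grip_width: 0.0856
clock: 2.42
position: [0.3919, 0.4258, 0.2011]
tool_rot: [3.141, -0.0, 1.859]
force: [-0.4, 0.6, 0.0]
grip_width: 0.0859
```

```bash
python3 -m handwheel '[[-0.91,0.49,0,0,0,0],[-0.91,0.49,0,0,0,0],[-0.91,0.49,0,0,0,0],[-0.91,0.49,0.5,0,0,0],[-0.91,0.49,0.5,0,0,0],[-0.91,0.49,0.5,0,0,0],[0,0,0.5,0,0,0],[0,0,0,0,0,0]]'
python3 - <<'E'
from h import *
from workcell import bot
o=bot.observe();print(o["position"],o["tool_rot"])
for n in("side","top"):
    p=bot.grab_frame(n); u=proj(p,o["position"])[0];print(n,u, proj(p,[.5016,.3154,.047]))
    x,y=np.clip(u.astype(int),[80,60],[560,420]);cv2.imwrite(f"pics/{n}2.png",cv2.resize(p["pixels"][y-60:y+60,x-80:x+80],None,fx=5,fy=5,interpolation=cv2.INTER_CUBIC))
E
```

```text
clock: 3.42
position: [0.4998, 0.3167, 0.1502]
tool_rot: [-3.14, 0.0, 1.859]
force: [-0.5, 0.1, -0.2]
grip_width: 0.0855
[0.49975659 0.31667579 0.15019973] [-3.14001108e+00  2.35879204e-04  1.85948426e+00]
side [196.6221013  165.11890894] [[205.10731511 193.97766257]]
top [161.01116374 267.06186248] [[174.03618399 272.37530453]]
```

View pics/side2.png

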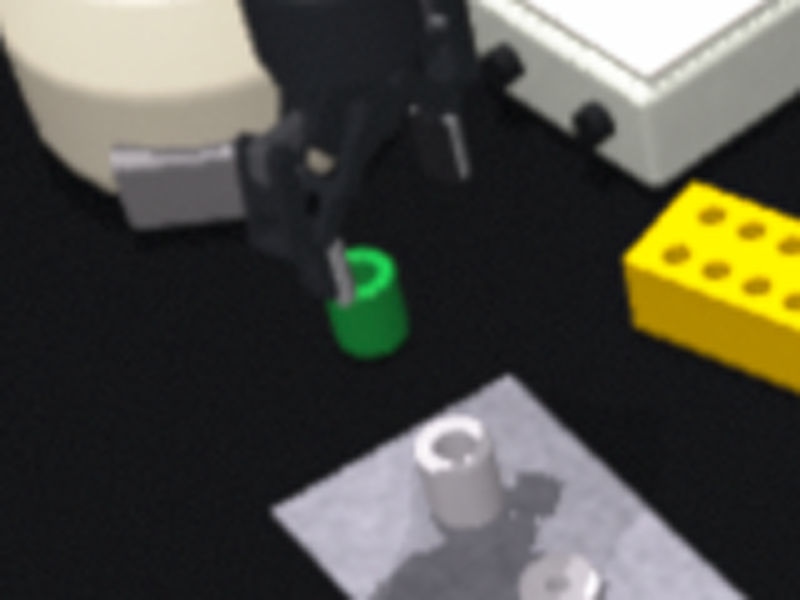

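View pics/top2.png

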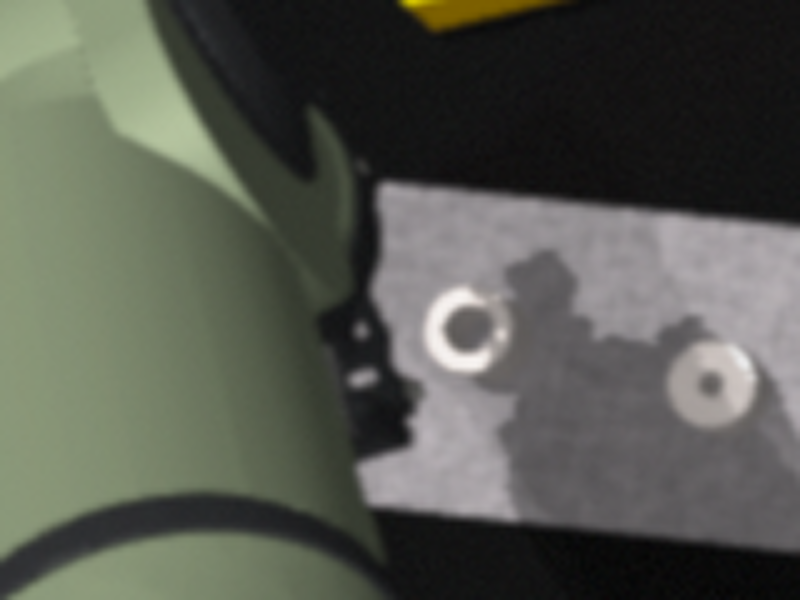

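```bash
python3 -m handwheel '[[-0.1,0.06,0.8,0,0,0],[0,0,0.9,0,0,0],[0,0,0.9,0,0,0],[0,0,0.9,0,0,0],[0,0,0.9,0,0,0],[0,0,0.6,0,0,0],[0,0,0.44,0,0,0],[0,0,0,0,0,0]]'
python3 -m handwheel '[[0,0,0,0,0,0],[0,0,0,0,0,0],[0,0,0,0,0,0],[0,0,0,0,0,0],[0,0,0,0,0,0],[0,0,0,0,0,0]]' 1 50
```

```text
clock: 4.53
position: [0.5025, 0.3145, 0.0147]
tool_rot: [-3.141, 0.0, 1.859]
force: [0.3, -0.1, 0.9]
grip_width: 0.0855
clock: 5.28
position: [0.5012, 0.3145, 0.0166]
tool_rot: [-3.139, -0.001, 1.859]
force: [-19.1, -6.5, 38.1]
grip_width: 0.0
```

Run:
```python
from h import *
from workcell import bot
o=bot.observe();print(o["position"],o["force"],o["grip_width"])
for n in("side","top"):
    p=bot.grab_frame(n); u=proj(p,o["position"])[0]
    x,y=np.clip(u.astype(int),[80,60],[560,420]);cv2.imwrite(f"pics/{n}3.png",cv2.resize(p["pixels"][y-60:y+60,x-80:x+80],None,fx=5,fy=5,interpolation=cv2.INTER_CUBIC))
```

```text
[0.50116909 0.31446736 0.01658389] [-19.08094201  -6.53716695  38.14177453] 2.755198833001587e-06
```

View pics/side3.png

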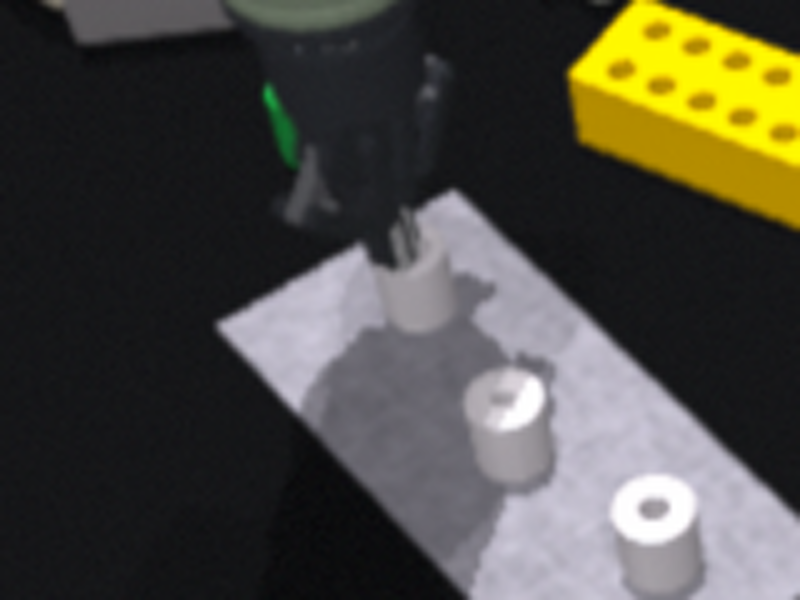

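View pics/top3.png

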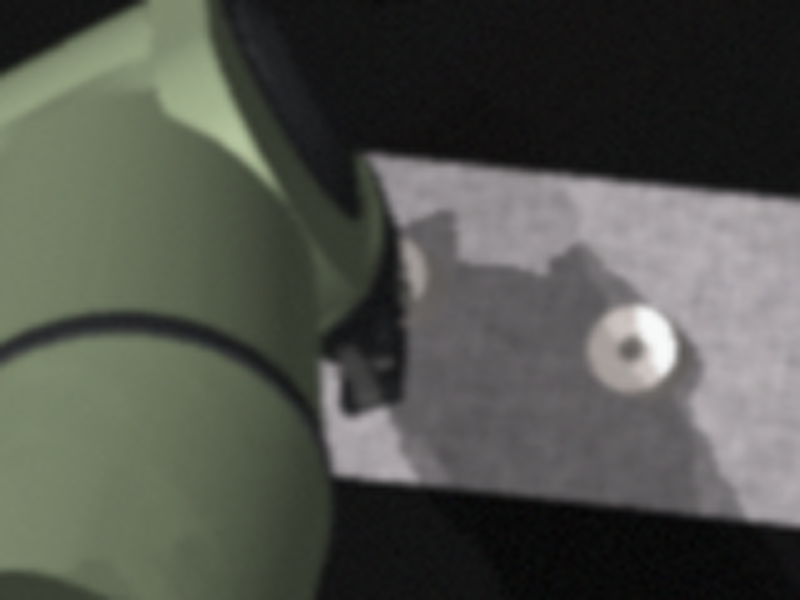

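```bash
python3 -m handwheel '[[0,0,-0.4,0,0,0],[0,0,-0.4,0,0,0],[0,0,-0.4,0,0,0],[0,0,-0.4,0,0,0],[0,0,0,0,0,0]]'
python3 - <<'E'
from h import *
from workcell import bot
o=bot.observe();print(o["position"],o["force"],o["grip_width"])
for n in("side","top"):
    p=bot.grab_frame(n); u=proj(p,o["position"])[0];print(u)
    x,y=np.clip(u.astype(int),[80,60],[560,420]);cv2.imwrite(f"pics/{n}4.png",cv2.resize(p["pixels"][y-60:y+60,x-80:x+80],None,fx=5,fy=5,interpolation=cv2.INTER_CUBIC))
E
```

```text
clock: 6.0
position: [0.5031, 0.3148, 0.0558]
tool_rot: [3.14, -0.0, 1.859]
force: [-0.8, -0.3, 0.4]
grip_width: -0.0003
[0.50312266 0.3147523  0.05582532] [-0.80391319 -0.33715668  0.41694226] -0.00025310798828812633
[205.11853937 191.43442674]
[173.36956833 271.20886478]
```

View pics/side4.png

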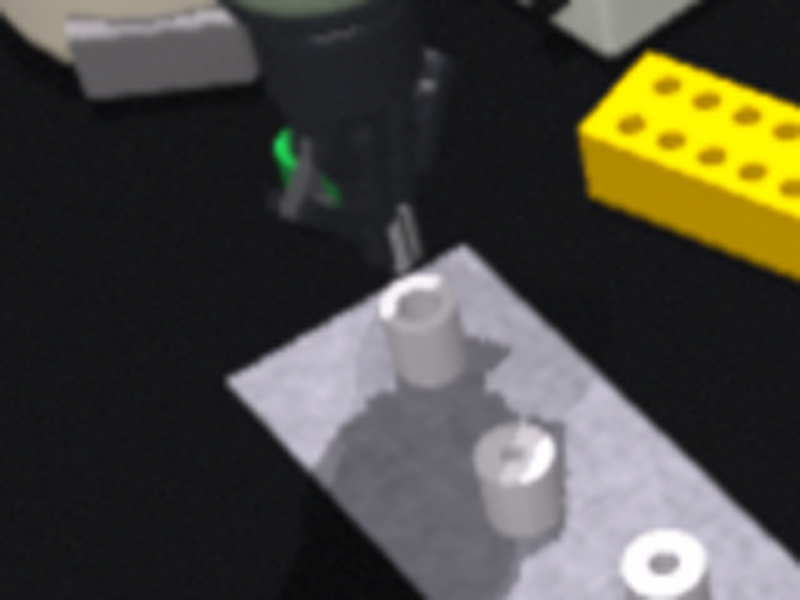

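View pics/top4.png

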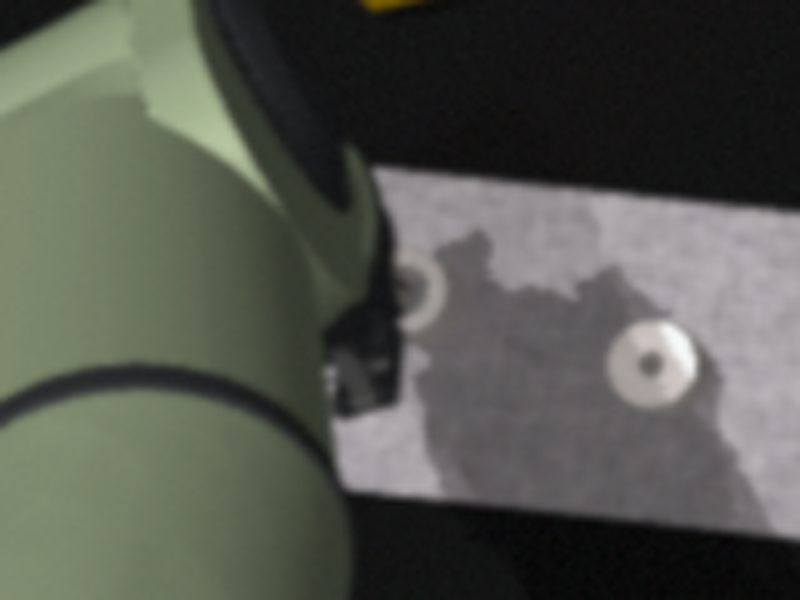

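Run:
```python
from h import *
from workcell import bot
p=bot.grab_frame("side")
for u in [(206.6,193.6),(208.2,191.0)]: print(back(p,u,.047))
print(proj(p,[.5031,.3148,.0558]),proj(p,[.5031,.3148,.0758]))
im=p["pixels"][165:225,180:250];cv2.imwrite("pics/s5.png",cv2.resize(im,None,fx=10,fy=10,interpolation=cv2.INTER_CUBIC))
```

```text
[0.50503878 0.31355094 0.047     ]
[0.51379283 0.31752139 0.047     ]
[[205.10139863 191.43690923]] [[203.70253094 186.03534951]]
```

View pics/s5.png

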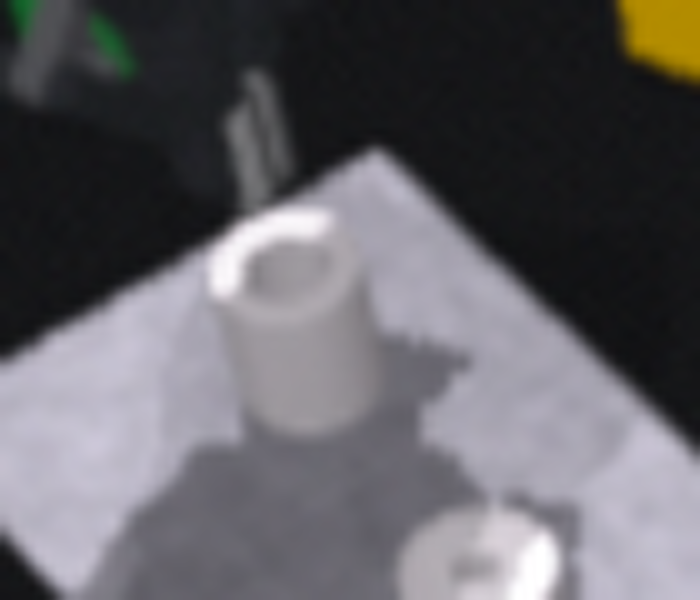

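```bash
python3 -m handwheel '[[0,0,-0.3,0,0,0],[0,0,0,0,0,0],[0.02,0.31,0,0,0,0],[0,0,0,0,0,0],[0,0,0.8,0,0,0],[0,0,0.8,0,0,0]]' -1
python3 - <<'E'
from h import *
from workcell import bot
o=bot.observe();print(o["position"],o["force"],o["grip_width"])
p=bot.grab_frame("side"); print(proj(p,o["position"]))
im=p["pixels"][150:230,160:260];cv2.imwrite("pics/s6.png",cv2.resize(im,None,fx=7,fy=7,interpolation=cv2.INTER_CUBIC))
E
```

```text
clock: 6.9
position: [0.51, 0.3172, 0.0217]
tool_rot: [3.141, -0.0, 1.859]
force: [0.2, 0.7, -0.9]
grip_width: 0.0854
[0.51003085 0.31719031 0.02170165] [ 0.21824421  0.7300823  -0.92471057] 0.08538886993433219
[[208.84648954 198.44784839]]
```

View pics/s6.png

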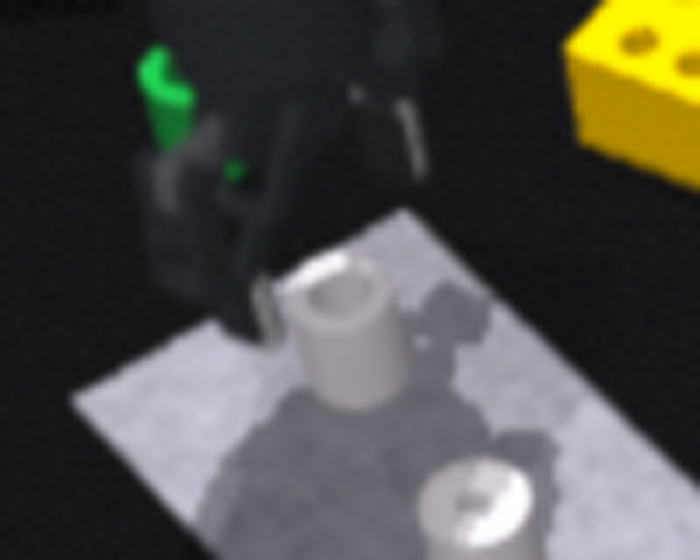

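```bash
python3 -m handwheel '[[0,0,0.5,0,0,0],[0,0,0.3,0,0,0],[0,0,0.2,0,0,0],[0,0,0.2,0,0,0],[0,0,0,0,0,0]]'
python3 - <<'E'
from h import *
from workcell import bot
o=bot.observe();print(o["position"],o["force"],o["grip_width"])
p=bot.grab_frame("side"); print(proj(p,o["position"]))
im=p["pixels"][150:230,160:260];cv2.imwrite("pics/s7.png",cv2.resize(im,None,fx=7,fy=7,interpolation=cv2.INTER_CUBIC))
E
```

```text
clock: 7.58
position: [0.51, 0.3172, -0.0076]
tool_rot: [-3.141, 0.0, 1.859]
force: [-0.7, -0.4, -0.2]
grip_width: 0.0853
[ 0.50995683  0.3171528  -0.00764499] [-0.74465747 -0.35695127 -0.19223506] 0.08533102793047798
[[210.72206255 205.88260393]]
```

View pics/s7.png

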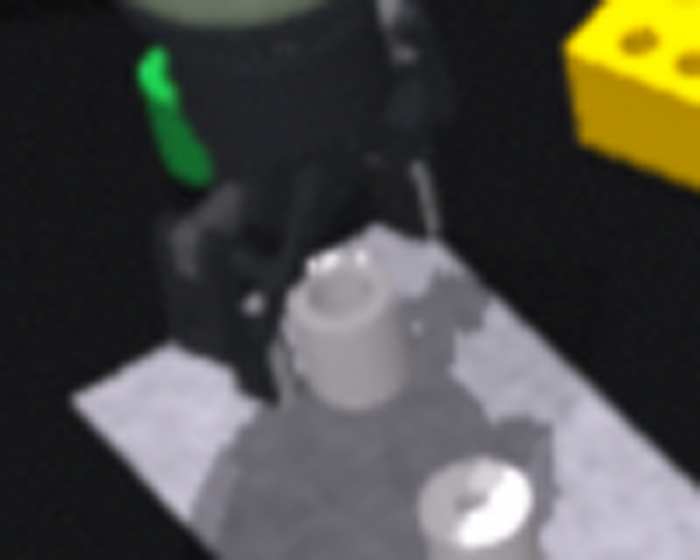

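```bash
python3 -m handwheel '[[0.1,0,0.2,0,0,0],[0,0,0,0,0,0],[0,0,0,0,0,0]]'
python3 -m handwheel '[[0,0,0,0,0,0],[0,0,0,0,0,0],[0,0,0,0,0,0],[0,0,0,0,0,0],[0,0,0,0,0,0]]' 1 50
python3 - <<'E'
from h import *
from workcell import bot
o=bot.observe();print(o["position"],o["force"],o["grip_width"])
p=bot.grab_frame("side"); print(proj(p,o["position"]))
im=p["pixels"][150:230,160:260];cv2.imwrite("pics/s8.png",cv2.resize(im,None,fx=7,fy=7,interpolation=cv2.INTER_CUBIC))
E
```

```text
clock: 8.0
position: [0.5093, 0.3196, -0.0125]
tool_rot: [-3.142, 0.0, 1.859]
force: [-0.5, 0.1, 0.2]
grip_width: 0.0854
clock: 8.62
position: [0.5094, 0.3196, -0.0122]
tool_rot: [3.141, -0.0, 1.859]
force: [-1.2, -1.2, 6.3]
grip_width: 0.0381
[ 0.50943534  0.31960294 -0.01215312] [-1.22098229 -1.24268455  6.32850288] 0.03807301406526443
[[210.25834763 206.64972647]]
```

View pics/s8.png

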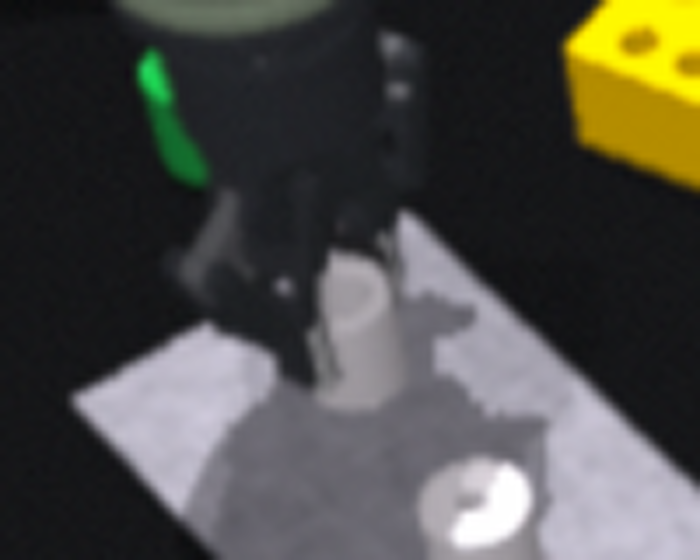

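```bash
python3 -m handwheel '[[0,0,-0.4,0,0,0],[0,0,-0.8,0,0,0],[0,0,-0.9,0,0,0],[0,0,-0.9,0,0,0],[0,0,-0.9,0,0,0],[0,0,-0.9,0,0,0],[0,0,-0.9,0,0,0],[0,0,-0.9,0,0,0]]'
python3 -m handwheel '[[-0.5,-0.07,-0.7,0,0,0],[-0.97,-0.13,0,0,0,0],[-0.97,-0.13,0,0,0,0],[-0.97,-0.13,0,0,0,0],[-0.97,-0.13,0,0,0,0],[-0.97,-0.13,0,0,0,0],[-0.97,-0.13,0,0,0,0],[-0.97,-0.13,0,0,0,0]]'
python3 -m handwheel '[[-0.97,-0.13,0,0,0,0],[-0.97,-0.13,0,0,0,0],[-0.97,-0.13,0,0,0,0],[-0.97,-0.13,0,0,0,0],[-0.97,-0.13,0,0,0,0],[-0.97,-0.13,0,0,0,0],[-0.97,-0.13,0,0,0,0],[-0.5,-0.07,0,0,0,0]]'
```

```text
clock: 9.68
position: [0.5093, 0.3195, 0.1547]
tool_rot: [3.141, -0.0, 1.859]
force: [0.4, 0.6, -0.7]
grip_width: 0.0385
clock: 10.68
position: [0.5376, 0.136, 0.1708]
tool_rot: [3.141, 0.0, 1.858]
force: [0.6, 1.2, -1.7]
grip_width: 0.0388
clock: 11.68
position: [0.5657, -0.0458, 0.1706]
tool_rot: [3.141, 0.0, 1.857]
force: [-0.5, 0.5, -1.6]
grip_width: 0.038
```

```bash
python3 -m handwheel '[[-0.97,-0.14,0,0,0,0],[-0.97,-0.14,0,0,0,0],[-0.97,-0.14,0,0,0,0],[-0.97,-0.14,0,0,0,0],[-0.97,-0.14,0,0,0,0],[-0.97,-0.14,0,0,0,0],[-0.87,-0.13,0,0,0,0],[0,0,0,0,0,0]]'
cat > look.py <<'E'
import sys
from h import *
from workcell import bot
tag=sys.argv[1]
o=bot.observe();print(o["position"],o["force"],o["grip_width"])
for n,(x,y,w,h) in dict(side=[int(v) for v in sys.argv[2].split(",")],top=[int(v) for v in sys.argv[3].split(",")]).items():
    p=bot.grab_frame(n); print(n,proj(p,o["position"])[0])
    k=min(800//w,600//h)
    cv2.imwrite(f"pics/{n}{tag}.png",cv2.resize(p["pixels"][y:y+h,x:x+w],None,fx=k,fy=k,interpolation=cv2.INTER_CUBIC))
E
python3 look.py 10 330,180,160,120 320,150,160,120
```

```text
clock: 12.68
position: [0.5899, -0.2129, 0.1701]
tool_rot: [-3.141, 0.001, 1.857]
force: [-0.6, 1.1, -1.4]
grip_width: 0.0381
[ 0.58994717 -0.21287262  0.17009929] [-0.64958976  1.06420727 -1.3504775 ] 0.03810732776424437
side [395.0537591  255.94612369]
top [414.55444507 220.68972672]
```

View pics/side10.png

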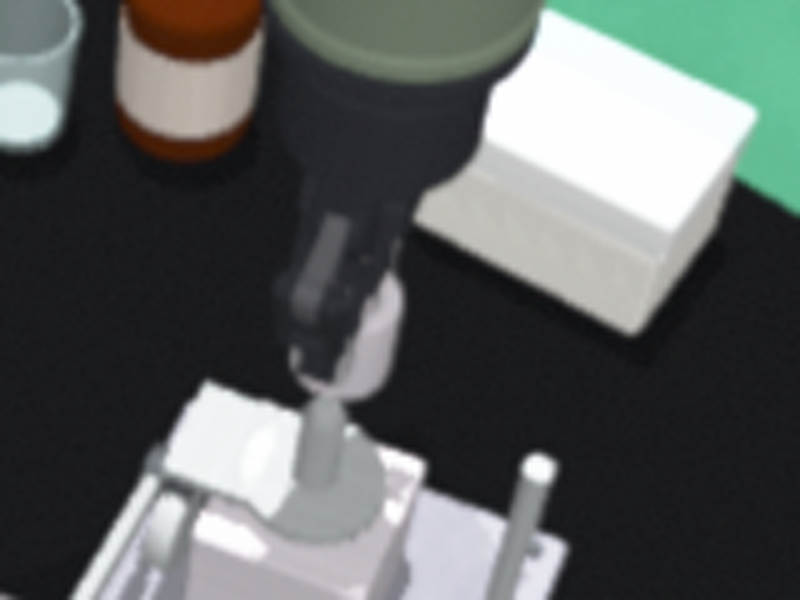

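View pics/top10.png

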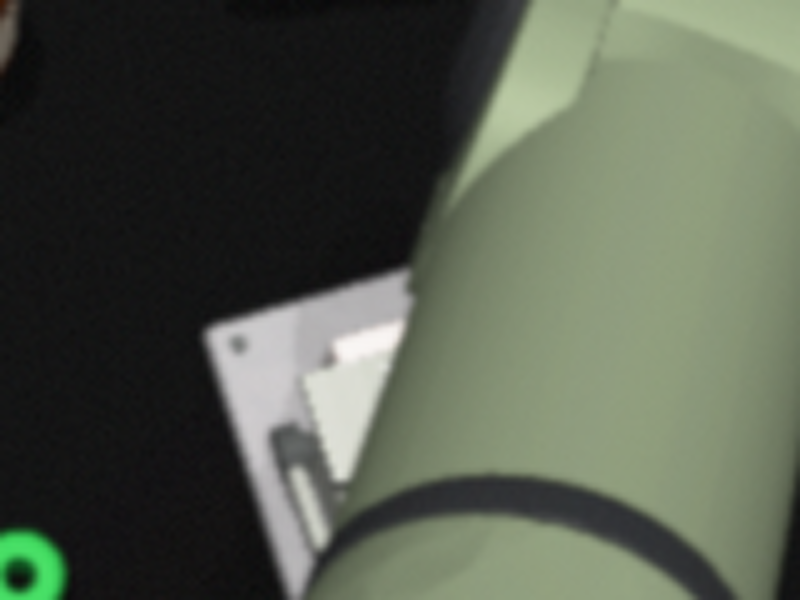

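Run:
```python
from h import *
from workcell import bot
p=bot.grab_frame("side")
im=p["pixels"][225:305,355:435];cv2.imwrite("pics/s11.png",cv2.resize(im,(800,800),interpolation=cv2.INTER_CUBIC)[:600])
pin=np.array([.59,-.213])
off=np.array([394.8,260.6])-proj(p,[*pin,.15])[0];print("off",off)
for z in(.15,.1843,.2293): print(z,proj(p,[*pin,z])[0]+off)
# expected outline of sleeve if centred on pin
th=np.linspace(0,2*np.pi,60)
big=cv2.resize(im,(800,800),interpolation=cv2.INTER_CUBIC)
for z,c in((.1843,(0,0,255)),(.2293,(0,255,0))):
    q=proj(p,np.c_[pin[0]+.02*np.cos(th),pin[1]+.02*np.sin(th),0*th+z])+off
    q=((q-[355,225]+.5)*10-.5).astype(np.int32); cv2.polylines(big,[q],True,c,1)
for z,r in((.142,.01),(.15,.006),(.1,.01)):
    q=proj(p,np.c_[pin[0]+r*np.cos(th),pin[1]+r*np.sin(th),0*th+z])+off
    q=((q-[355,225]+.5)*10-.5).astype(np.int32); cv2.polylines(big,[q],True,(255,0,0),1)
cv2.imwrite("pics/s12.png",big[:600])
```

```text
off [ 0.73573427 -1.03636842]
0.15 [394.8 260.6]
0.1843 [396.61895574 250.81808356]
0.2293 [399.15080456 237.20239568]
```

View pics/s12.png

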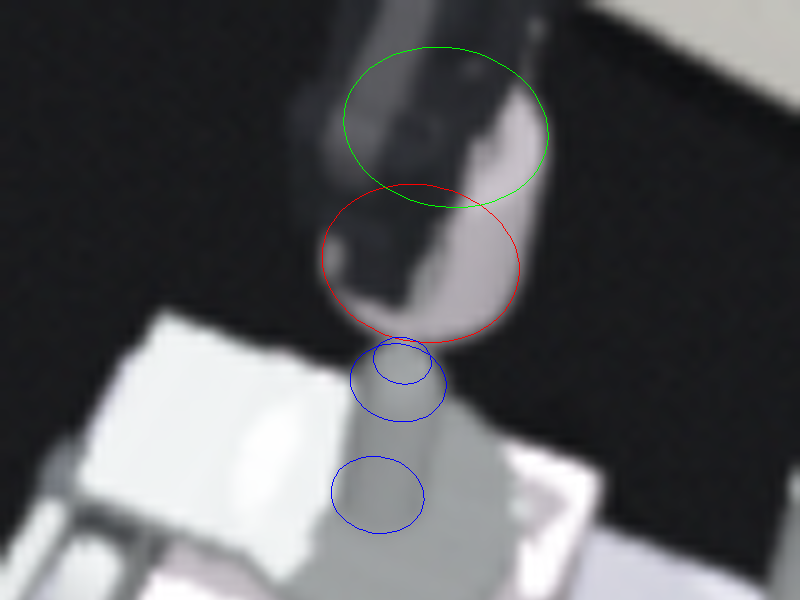

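```bash
python3 -m handwheel '[[0,0,0.4,0,0,0],[0,0,0.4,0,0,0],[0,0,0.3,0,0,0],[0,0,0.25,0,0,0],[0,0,0.25,0,0,0],[0,0,0,0,0,0]]'
python3 -m handwheel '[[0,0,0.15,0,0,0],[0,0,0.15,0,0,0],[0,0,0,0,0,0]]'
```

```text
clock: 13.58
position: [0.59, -0.211, 0.1295]
tool_rot: [-3.141, -0.0, 1.859]
force: [-0.4, -0.1, -0.6]
grip_width: 0.0385
clock: 13.95
position: [0.5901, -0.211, 0.1222]
tool_rot: [-3.141, -0.0, 1.859]
force: [0.5, -0.1, -0.5]
grip_width: 0.0385
```

```bash
python3 -m handwheel '[[0,0,0.25,0,0,0],[0,0,0.25,0,0,0],[0,0,0,0,0,0]]'; python3 look.py 13 355,225,80,60 320,150,160,120
```

```text
clock: 14.32
position: [0.5899, -0.211, 0.1093]
tool_rot: [-3.141, -0.001, 1.859]
force: [0.4, -0.5, -1.7]
grip_width: 0.0387
[ 0.58988513 -0.21095036  0.10930658] [ 0.3546968 -0.535545  -1.7148664] 0.03872158575258641
side [391.22478821 272.13344602]
top [409.01673984 226.68236619]
```

View pics/side13.png

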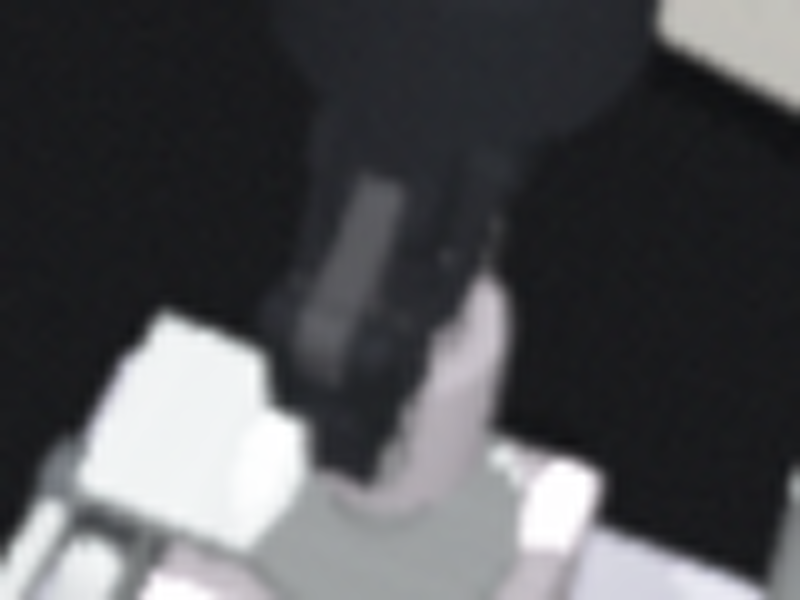

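```bash
python3 -m handwheel '[[0,0,0.25,0,0,0],[0,0,0.25,0,0,0],[0,0,0.2,0,0,0],[0,0,0.1,0,0,0],[0,0,0,0,0,0]]';python3 -m handwheel '[[0,0,0.06,0,0,0],[0,0,0.06,0,0,0],[0,0,0,0,0,0]]'
```

```text
clock: 15.05
position: [0.5902, -0.2111, 0.0898]
tool_rot: [-3.141, -0.0, 1.859]
force: [-0.8, 0.1, -1.0]
grip_width: 0.0384
clock: 15.42
position: [0.5902, -0.2111, 0.0869]
tool_rot: [-3.141, -0.0, 1.859]
force: [0.4, 0.2, -0.5]
grip_width: 0.0385
```

```bash
python3 -m handwheel '[[0,0,0.04,0,0,0],[0,0,0.04,0,0,0],[0,0,0,0,0,0]]';python3 look.py 14 355,225,80,60 320,150,160,120
```

```text
clock: 15.8
position: [0.5904, -0.2112, 0.0856]
tool_rot: [3.141, 0.0, 1.859]
force: [-3.3, 0.2, 8.6]
grip_width: 0.0382
[ 0.59037864 -0.21117571  0.08558417] [-3.25938572  0.21387696  8.61981733] 0.0381872382585097
side [390.32003076 278.17686727]
top [407.42484167 228.63667805]
```

View pics/side14.png

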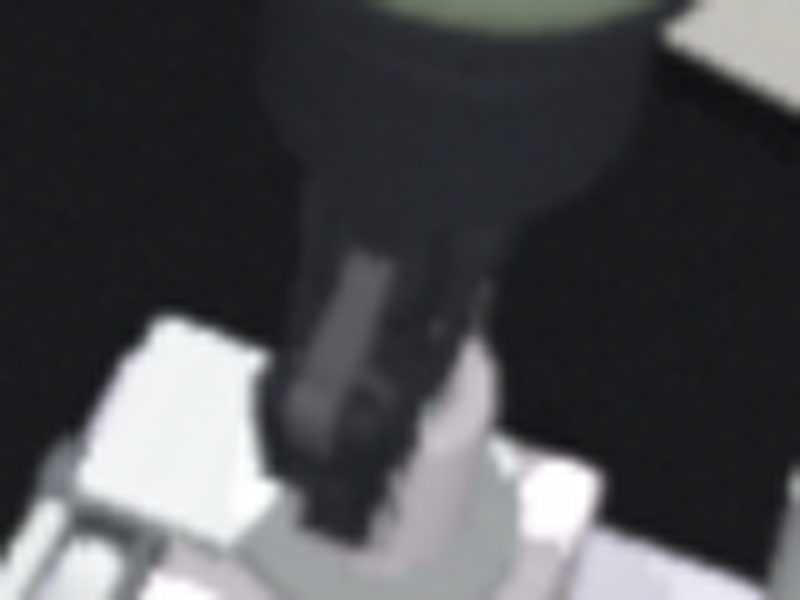

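```bash
python3 -m handwheel '[[0,0,0,0,0,0],[0,0,0,0,0,0],[0,0,0,0,0,0],[0,0,0,0,0,0]]' -1; python3 -m handwheel '[[0,0,-0.3,0,0,0],[0,0,-0.6,0,0,0],[0,0,-0.9,0,0,0],[0,0,-0.9,0,0,0],[0,0,-0.9,0,0,0],[0,0,0,0,0,0]]';python3 look.py 15 315,225,120,90 320,150,160,120
```

```text
clock: 16.4
position: [0.5902, -0.211, 0.0849]
tool_rot: [-3.142, -0.0, 1.859]
force: [-0.6, 1.4, -0.1]
grip_width: 0.0854
clock: 17.15
position: [0.5912, -0.2115, 0.1776]
tool_rot: [3.138, 0.002, 1.859]
force: [0.2, 0.6, -0.5]
grip_width: 0.0854
[ 0.59123968 -0.21146762  0.17760302] [ 0.23240031  0.64016699 -0.46685723] 0.08541461442220072
side [395.28585324 253.0354272 ]
top [414.46289294 219.30932551]
```

View pics/side15.png

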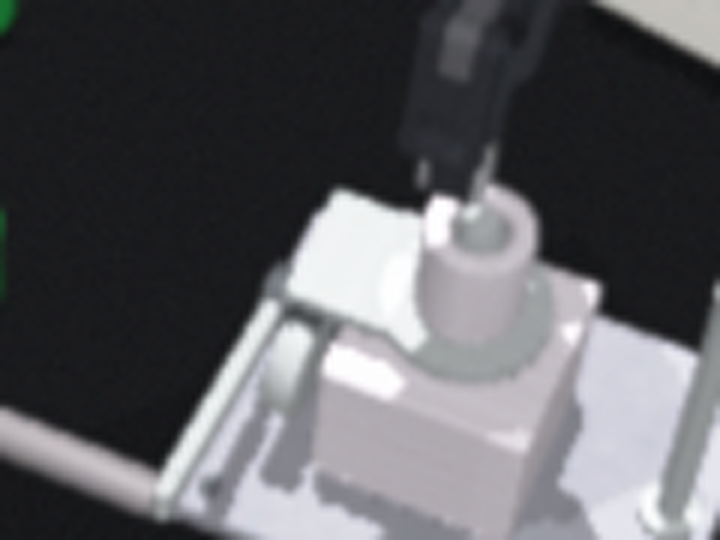

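```bash
python3 -m handwheel '[[0.85,-0.88,0,0,0,0],[0.85,-0.88,0,0,0,0],[0.85,-0.88,0,0,0,0],[0.85,-0.88,0,0,0,0],[0.86,-0.88,0,0,0,0],[0,0,0.8,0,0,0],[0,0,0.8,0,0,0],[0,0,0,0,0,0]]' -1; python3 look.py 16 295,235,120,90 340,190,160,120
```

```text
clock: 18.25
position: [0.4535, -0.14, 0.1339]
tool_rot: [-3.139, -0.001, 1.859]
force: [-0.6, -0.5, 0.4]
grip_width: 0.0855
[ 0.45346979 -0.14004225  0.13389307] [-0.64166861 -0.51268161  0.41657834] 0.08547670086956742
side [324.29891937 287.28672552]
top [379.70440065 287.97579358]
```

View pics/side16.png

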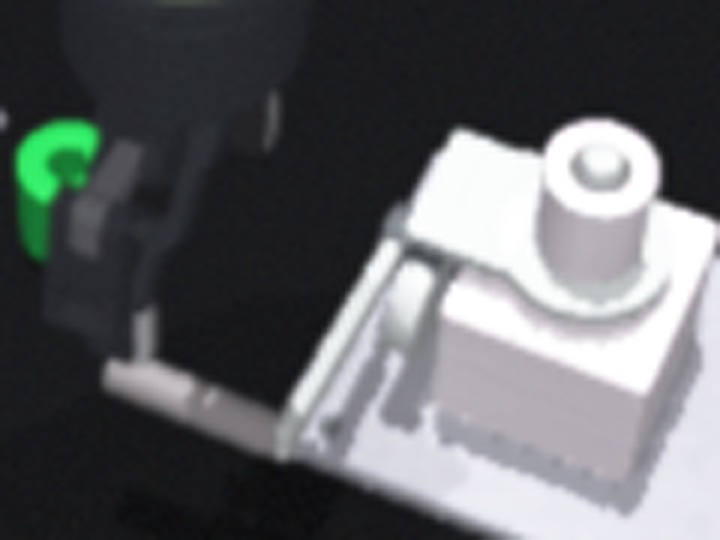

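View pics/top16.png

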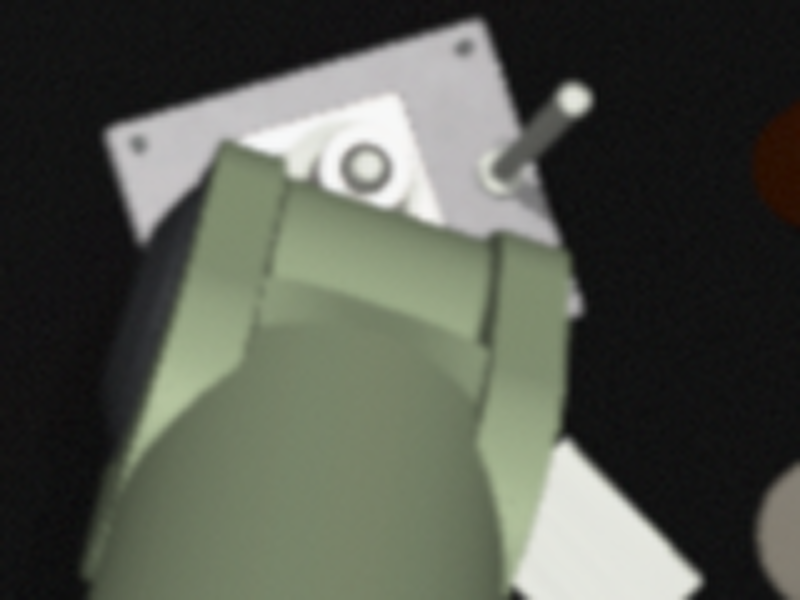

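```bash
python3 -m handwheel '[[-0.05,0.07,0.5,0,0,0],[0,0,0.8,0,0,0],[0,0,0.8,0,0,0],[0,0,0.6,0,0,0],[0,0,0.6,0,0,0],[0,0,0.4,0,0,0],[0,0,0.3,0,0,0],[0,0,0,0,0,0]]' -1; python3 look.py 17 295,235,120,90 340,190,160,120
```

```text
clock: 19.35
position: [0.4564, -0.1409, 0.0347]
tool_rot: [-3.141, -0.0, 1.859]
force: [-0.2, -0.4, 0.3]
grip_width: 0.0856
[ 0.45639949 -0.14093391  0.03470466] [-0.19310964 -0.38770564  0.33261423] 0.08558603237925214
side [325.37970816 311.08434515]
top [375.37131159 290.95332439]
```

View pics/side17.png

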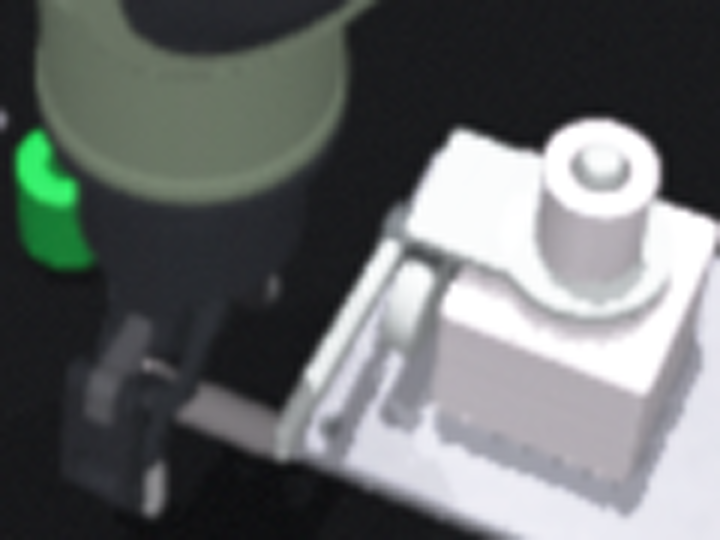

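```bash
python3 -m handwheel '[[0,0,0,0,0,0],[0,0,0,0,0,0],[0,0,0,0,0,0],[0,0,0,0,0,0],[0,0,0,0,0,0],[0,0,0,0,0,0]]' 1 40; python3 look.py 18 295,235,120,90 340,190,160,120
```

```text
clock: 20.2
position: [0.457, -0.1408, 0.0351]
tool_rot: [3.141, 0.0, 1.859]
force: [4.5, 2.1, 1.4]
grip_width: 0.0143
[ 0.45697529 -0.1408358   0.03511541] [4.52896635 2.06191089 1.35364117] 0.014260023576156303
side [325.52146843 310.79340819]
top [375.33958174 290.68446841]
```

View pics/side18.png

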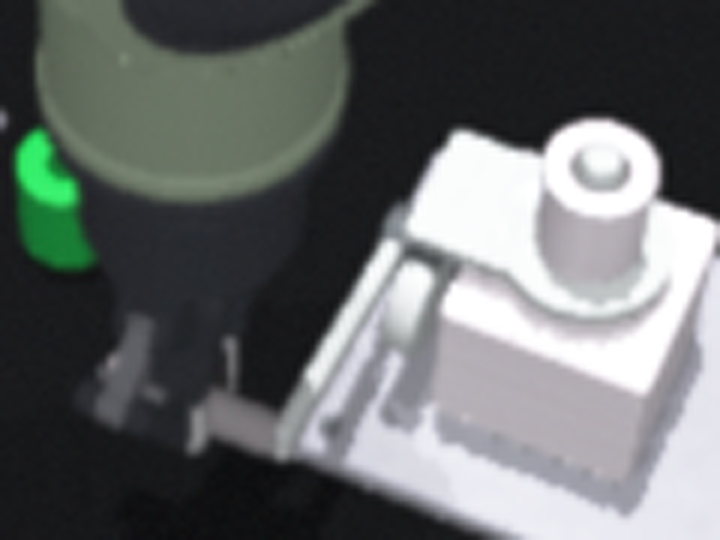

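```bash
python3 -m handwheel '[[0,0.1,-0.43,0,0,0],[0,0.135,-0.416,0,0,0],[0,0.18,-0.4,0,0,0],[0,0.218,-0.382,0,0,0],[0,0.255,-0.36,0,0,0],[0,0.29,-0.33,0,0,0],[0,0,0,0,0,0]]'; python3 look.py 19 295,205,160,120 340,190,160,120
```

```text
clock: 21.18
position: [0.4818, -0.1334, 0.0933]
tool_rot: [-3.136, -0.001, 1.858]
force: [-18.5, -6.4, 11.6]
grip_width: 0.0136
[ 0.48176088 -0.13342146  0.09330286] [-18.53637796  -6.41902916  11.64987254] 0.013607528329822535
side [330.76229338 287.46899483]
top [374.3124941  276.89845633]
```

View pics/side19.png

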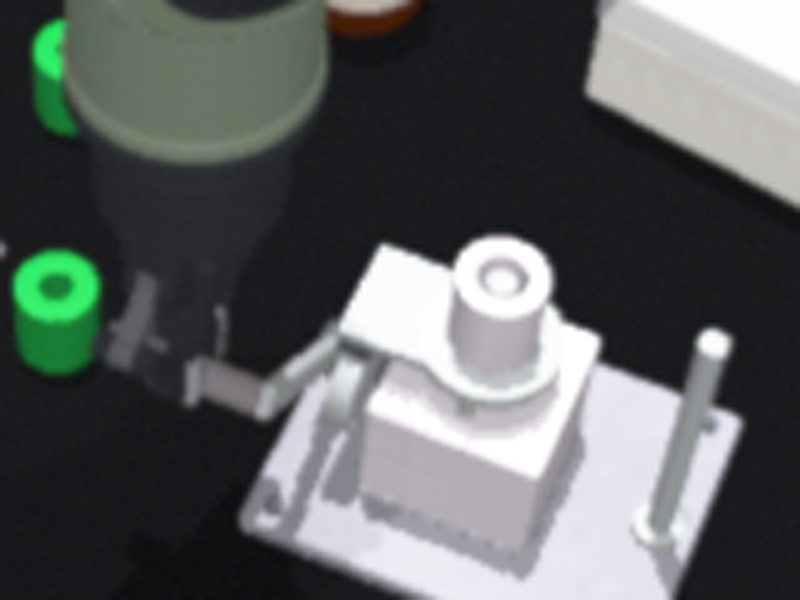

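```bash
python3 -m handwheel '[[0,0,0,0,0,0],[0,0,0,0,0,0]]' 1 20; python3 -m handwheel '[[0,0.1,-0.14,0,0,0],[0,0,0,0,0,0]]'
```

```text
clock: 21.52
position: [0.4815, -0.1335, 0.0929]
tool_rot: [-3.136, -0.002, 1.858]
force: [-17.5, -7.1, 12.5]
grip_width: 0.0142
clock: 21.78
position: [0.4843, -0.1327, 0.0965]
tool_rot: [-3.137, -0.001, 1.858]
force: [-16.3, -4.9, 6.9]
grip_width: 0.0142
```

```bash
python3 -m handwheel '[[0,0,-0.1,0,0,0],[0,0,0,0,0,0]]'; python3 -m handwheel '[[0,0.12,-0.14,0,0,0],[0,0.15,-0.14,0,0,0],[0,0,0,0,0,0]]'; python3 look.py 20 295,185,160,120 340,190,160,120
```

```text
clock: 22.02
position: [0.4863, -0.1321, 0.099]
tool_rot: [-3.14, -0.0, 1.859]
force: [-5.2, -3.8, -2.3]
grip_width: 0.0142
clock: 22.4
position: [0.493, -0.1302, 0.1061]
tool_rot: [-3.14, -0.0, 1.859]
force: [-5.9, -4.1, -0.8]
grip_width: 0.0143
[ 0.49296138 -0.13017762  0.10613514] [-5.91395236 -4.10065333 -0.81700135] 0.014303124423849404
side [333.16577486 280.04041361]
top [373.26244138 271.07415198]
```

View pics/side20.png

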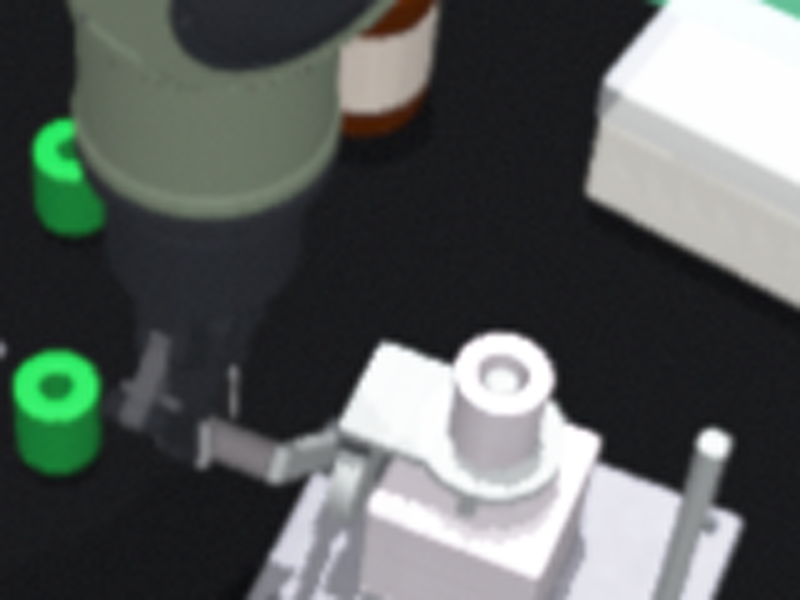

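```bash
python3 -m handwheel '[[0,0.34,-0.25,0,0,0],[0,0.35,-0.22,0,0,0],[0,0.3,-0.15,0,0,0],[0,0.3,-0.13,0,0,0],[0,0,0,0,0,0]]'; python3 -m handwheel '[[0,0.32,-0.1,0,0,0],[0,0.32,-0.08,0,0,0],[0,0,0,0,0,0]]'; python3 look.py 21 295,185,160,120 340,190,160,120
```

```text
clock: 23.12
position: [0.524, -0.1211, 0.1255]
tool_rot: [-3.14, -0.0, 1.859]
force: [-11.4, -3.0, 13.6]
grip_width: 0.014
clock: 23.5
position: [0.5398, -0.1165, 0.1298]
tool_rot: [-3.141, 0.0, 1.859]
force: [-6.2, -2.9, 7.0]
grip_width: 0.014
[ 0.53981171 -0.11652088  0.12978239] [-6.21003899 -2.90447129  6.95665344] 0.013990011680262662
side [342.92331517 256.79733139]
top [367.38208743 247.98471432]
```

View pics/side21.png

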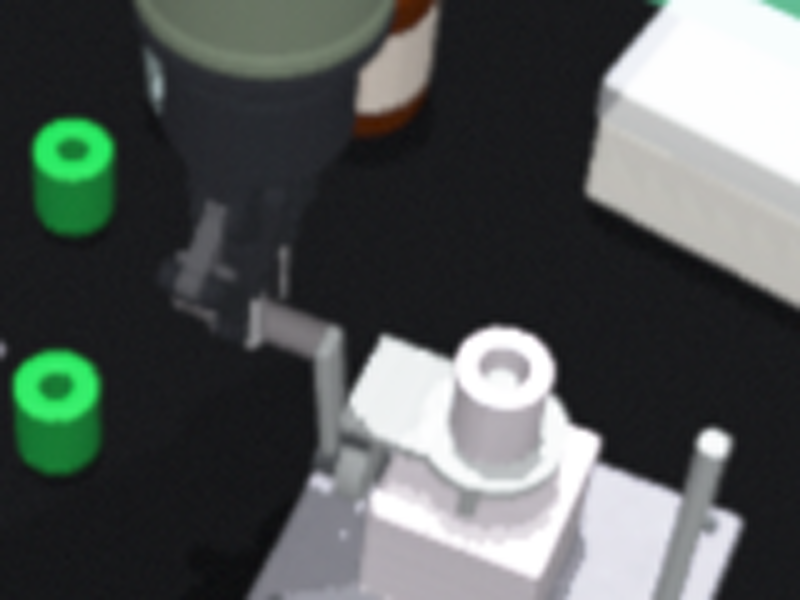

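View pics/top21.png

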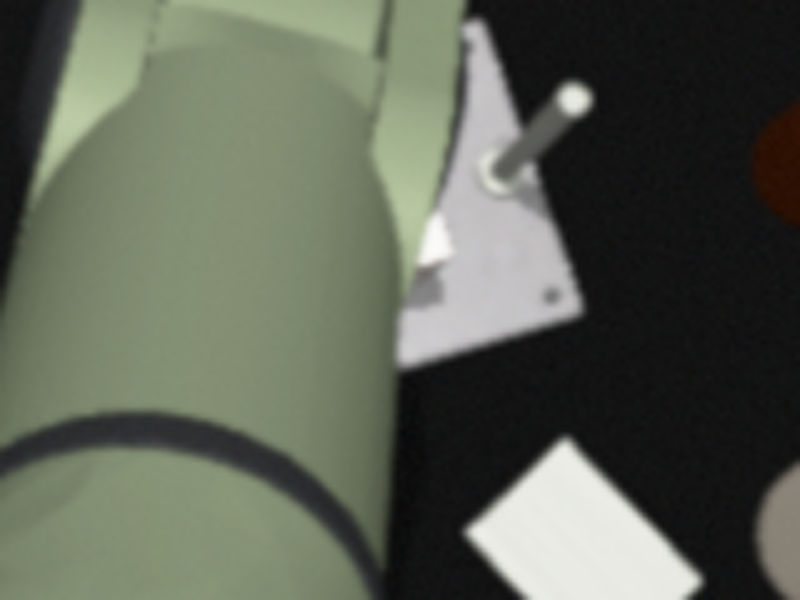

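```bash
python3 -m handwheel '[[0,0.25,-0.04,0,0,0],[0,0.25,-0.03,0,0,0],[0,0.2,-0.01,0,0,0],[0,0.15,0,0,0,0],[0,0,0,0,0,0]]'; python3 look.py 22 335,195,120,90 340,190,160,120
python3 - <<'E'
from h import *
from workcell import bot
p=bot.grab_frame("side"); pin=np.array([.59,-.2125]);y=np.radians(16.45)
ex=np.array([np.cos(y),np.sin(y)]);ey=np.array([-np.sin(y),np.cos(y)])
# predicted upright lever arm lines at gy .076, for phi
big=cv2.resize(p["pixels"][195:285,335:455],None,fx=6,fy=6,interpolation=cv2.INTER_CUBIC)
for phi,c in((0,(0,0,255)),(.1,(0,255,0)),(-.1,(255,0,0))):
    P=[[*(pin+ex*(-r*np.sin(phi))+ey*.076),.055+r*np.cos(phi)] for r in(0,.11)]
    q=((proj(p,P)-[335,195]+.5)*6-.5).astype(int);cv2.line(big,tuple(map(int,q[0])),tuple(map(int,q[1])),c,1)
P=[[*(pin+ey*-.09),z] for z in(.012,.162)];q=((proj(p,P)-[335,195]+.5)*6-.5).astype(int);cv2.line(big,tuple(map(int,q[0])),tuple(map(int,q[1])),(0,255,255),1)
cv2.imwrite("pics/s23.png",big)
E
```

```text
clock: 24.22
position: [0.5601, -0.1104, 0.1315]
tool_rot: [-3.141, 0.0, 1.859]
force: [-4.7, -3.2, 2.5]
grip_width: 0.0139
[ 0.56007135 -0.11044281  0.13153187] [-4.72743428 -3.19687674  2.50144617] 0.013852480219665512
side [346.8921198  249.16716279]
top [364.39022082 238.55559002]
```

View pics/s23.png

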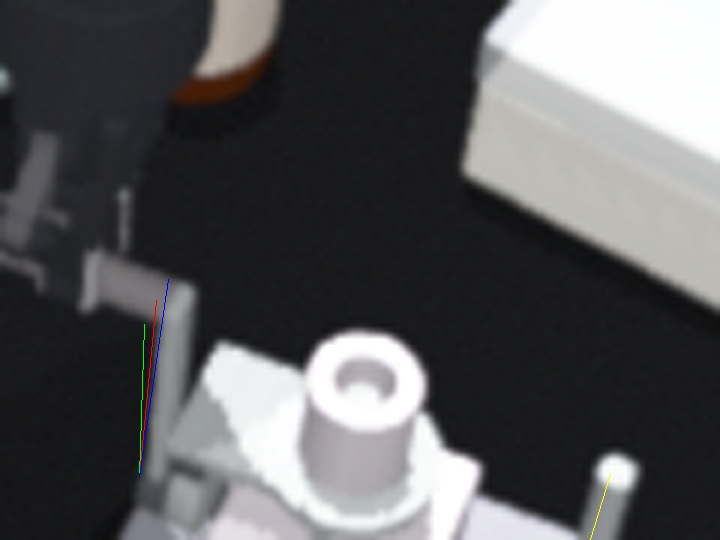

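View pics/side22.png

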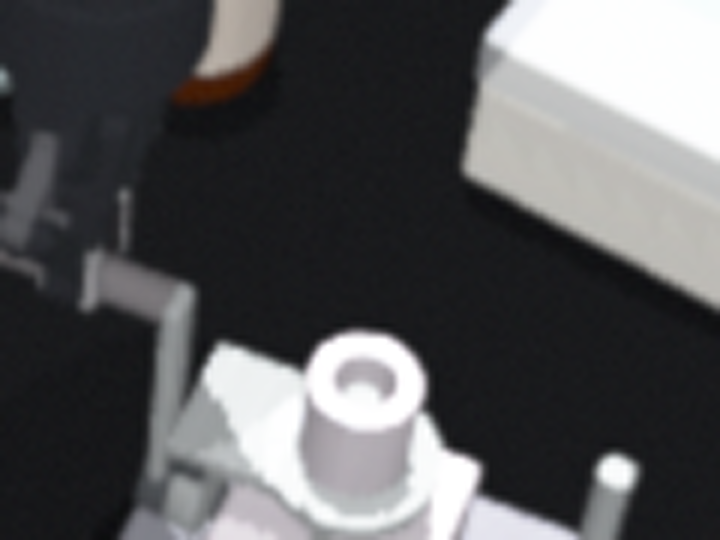

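Run:
```python
from h import *
from workcell import bot
from scipy.ndimage import gaussian_filter1d
p=bot.grab_frame("side"); pin=np.array([.59,-.2125]);y=np.radians(16.45)
ex=np.array([np.cos(y),np.sin(y)]);ey=np.array([-np.sin(y),np.cos(y)])
g=p["pixels"].astype(float).mean(2)
L=[];Rr=[]
for r in range(249,269):
    row=gaussian_filter1d(g[r,352:372],.7);d=np.gradient(row)
    def sub(i,s):
        a,b,c=s*d[i-1],s*d[i],s*d[i+1];return i+.5*(a-c)/(a-2*b+c)
    i=1+np.argmax(d[1:-1]);j=1+np.argmin(d[1:-1])
    L.append((r,352+sub(i,1)));Rr.append((r,352+sub(j,-1)))
L=np.array(L);Rr=np.array(Rr)
print(np.round(L[:,1],1),np.round(Rr[:,1],1))
for n,E in(("L",L),("R",Rr)):
    k=np.ones(len(E),bool)
    for _ in range(4):
        c=np.polyfit(E[k,0],E[k,1],1);res=E[:,1]-np.polyval(c,E[:,0]);k=abs(res)<max(.4,1.5*np.median(abs(res)))
    print(n,-c[0],k.sum())
for gy in(.068,.076):
  for phi in(.1,0,-.1,-.2):
    P=[[*(pin+ex*(-r*np.sin(phi))+ey*gy),.055+r*np.cos(phi)] for r in(.03,.1)]
    q=proj(p,P);print(gy,phi,(q[1,0]-q[0,0])/(q[0,1]-q[1,1]),q.round(1).tolist())
P=[[*(pin+ey*-.09),z] for z in(.05,.162)];q=proj(p,P);print("post pred",(q[1,0]-q[0,0])/(q[0,1]-q[1,1]))
cv2.imwrite("pics/s24.png",cv2.resize(p["pixels"][235:285,345:415],None,fx=11,fy=11,interpolation=cv2.INTER_CUBIC))
cv2.imwrite("pics/s25.png",cv2.resize(p["pixels"][255:325,400:460],None,fx=8,fy=8,interpolation=cv2.INTER_CUBIC))
L=[]
for r in range(285,302):
    row=gaussian_filter1d(g[r,418:445],.7);L.append(np.round(row).astype(int))
```

```text
[361.2 361.  360.9 371.1 370.7 369.4 369.1 368.5 368.3 368.1 368.1 360.2
 360.  359.9 359.9 359.6 359.6 359.6 359.5 359.5] [366.3 366.1 366.  366.  365.9 365.8 365.7 365.3 365.  364.8 364.6 364.3
 364.  363.7 363.3 362.9 354.  368.7 367.5 366.9]
L 0.8601047251589694 13
R 0.1984845401625825 14
0.068 0.1 0.03941414240862319 [[361.4, 268.8], [362.0, 252.4]]
0.068 0 0.10385898179476079 [[361.9, 267.7], [363.9, 248.8]]
0.068 -0.1 0.1529845197534161 [[362.4, 266.8], [365.7, 245.6]]
0.068 -0.2 0.19237462868303642 [[362.9, 265.9], [367.4, 242.7]]
0.076 0.1 0.028407164025857416 [[358.1, 267.5], [358.5, 251.1]]
0.076 0 0.09474123805252206 [[358.6, 266.5], [360.4, 247.5]]
0.076 -0.1 0.1453790348343028 [[359.1, 265.5], [362.2, 244.3]]
0.076 -0.2 0.18602686689098924 [[359.6, 264.6], [364.0, 241.4]]
post pred 0.3057146001915109
```

View pics/s24.png

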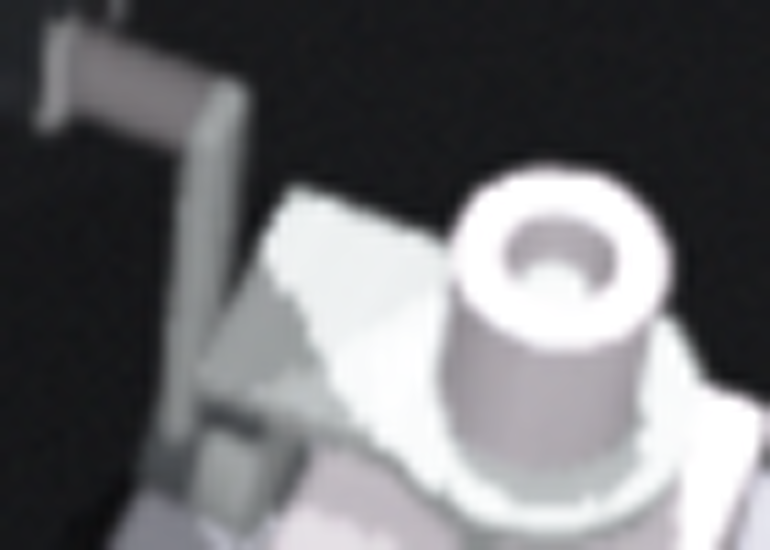

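View pics/s25.png

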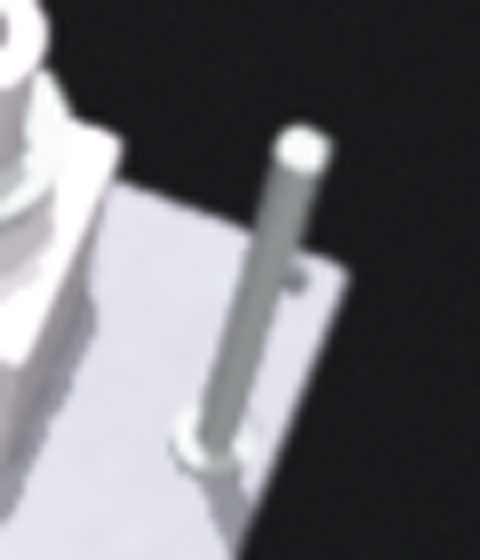

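```bash
python3 -m handwheel '[[0,0,0,0,0,0],[0,0,0,0,0,0],[0,0,0,0,0,0],[0,0,0,0,0,0]]' 1 40; python3 look.py 26 0,0,640,480 0,0,640,480
```

```text
clock: 24.92
position: [0.5599, -0.1105, 0.1315]
tool_rot: [-3.141, 0.0, 1.859]
force: [-3.9, -3.0, 2.1]
grip_width: 0.0141
[ 0.55994005 -0.11051997  0.13153514] [-3.90273737 -3.02832532  2.07918649] 0.014071280216900189
side [346.88018378 249.22145486]
top [364.42773289 238.61520686]
```

View pics/side26.png

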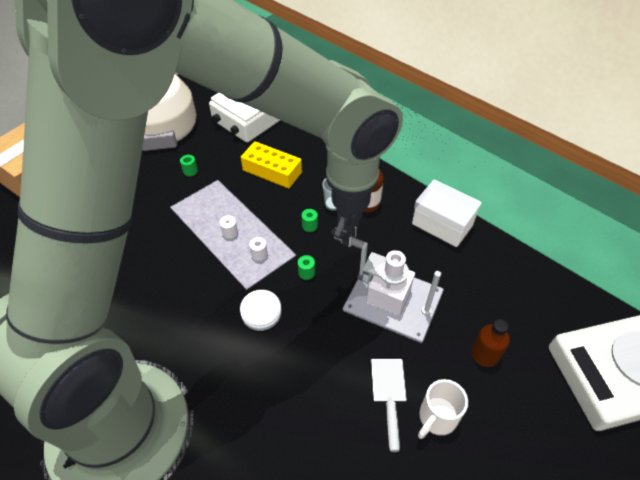

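View pics/top26.png

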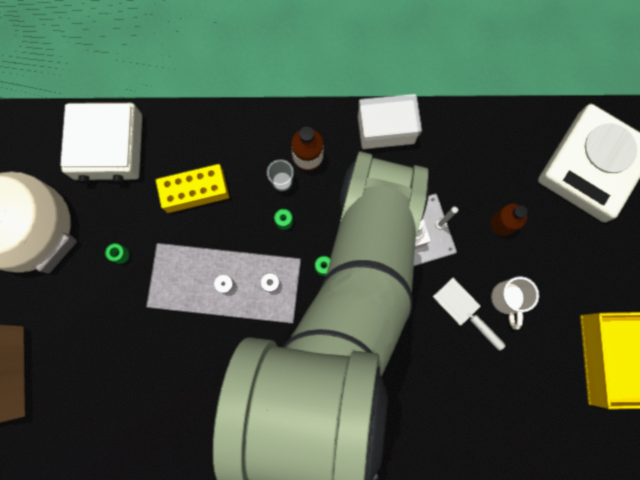

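The other two sleeves stand on the pad at (223,284) and (270,282) in the top view, and the bystanders are where they were. The sleeve is on the pin and the lever is upright and held, so I'm handing in.

```bash
python3 -c "
from workcell import bot
print(bot.job_done()); o=bot.observe(); print(o['clock'],o['position'],o['force'],o['grip_width'])"
```

```text
the job is handed in; nothing more can be done
None
the job is handed in; nothing more can be done
```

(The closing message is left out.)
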